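# Close the washed canisters, each with its own lid

### The arm

A 6-joint arm with a two-finger parallel gripper is mounted at the origin on a cart in front of the work surface, level with it; the furniture and walls round the work are solid. World frame = base frame: x ahead of the robot, y to its left, z up, the work surface at z = 0. Lengths are in mm, angles in rad, forces in N, time in s.
With the tool pointing down it reaches from about 300 to 775 mm from the base axis. Payload 14.6 kg.
Tool frame: the origin (TCP) lies between the finger pads; the fingertips stand 17 mm ahead of it and the grasp point (between the pads) lies 2 mm behind it (manip.tip_reach is the distance from the TCP to the fingertips, in mm); z points along the fingers, y is the line along which they close (so a half turn about z gives the same grasp; the last joint's range is limited). The gripper opens to 94 mm and grips with 3 to 60 N. Pads are 16 mm wide; open, the fingers measure 119 mm over their backs; the gripper's body (75 mm by 177 mm) begins 78 mm behind the grasp point.
Start: joints at [-1.338, 0.3, 1.521, -0, 1.321, -0.067], TCP at [162.424, -525.46, 222.446] pointing down, gripper open.
Joint ranges: [-3.03, 3.03], [-0.79, 2.21], [0.23, 2.52], [-1.04, 4.18], [0, 3.07], [-2.55, 2.55]. Speed limits (rad/s): [2.22, 2.22, 2.57, 3.14, 3.14, 3.14].

### API

Orientations are given as [roll, pitch, yaw] about the fixed x, y, z axes, in that order (R = Rz(yaw) Ry(pitch) Rx(roll)).
In Python, from cell import manip, viewer gives the robot as it stands.
- The arm moves only by the tool apply_moves, never from a script. Its argument "moves" is a list of rows, each a list of 3 entries, a list of its own where there are three numbers: the shift along the tool's x, y, z each as a share of 0.25 m, from -1 to 1, then the turn, a rotation vector about the tool's x, y, z each as a share of pi rad, from -1 to 1, then the closure, from 0 (fully open) to 1 (shut). In form: [[[dx, dy, dz], [wx, wy, wz], grip], ...]. A call has 1 to 12 rows; each row is the pose to reach, as a shift and turn from the pose commanded when the call began, along the tool's axes at that moment, turning the shorter way round; what a row does not reach only later rows make up. A row lasts 1/12 s, in which the tool goes at most 41.7 mm and 7.16 degrees, less where a joint would pass 70% of its speed; a pose out of reach is approached as far as the arm can. A call with a number of a shift or a turn outside -1 to 1 is refused whole. A call with a gripper value outside its range is refused whole. The fingers move at their own pace and stop on an object; "squeeze" is the grip in N (left out, the last holds). Time passes only in rows, so rows that repeat a pose let the fingers close. It gives the time, the measured TCP pose, the force, the opening and the grip force at its end, in the units of the state.
- manip.read_state(): the state, without advancing time (a new reading comes with each control period).
- viewer.camera(name): name is "scene" or "top"; returns the picture (384x512x3 uint8, blue, green, red); there is no depth.
- viewer.camera_info(name): a dict with "camera_matrix" (3x3 intrinsics, pixels), "k1" (the pictures are not rectified: a ray, as slopes to the right and down, at radius r is drawn at 1 + k1 r^2 times it, then the intrinsics apply), "R" (3x3) and "t" (3): a world point X has camera coordinates R X + t. Camera axes: x right, y down, z forward; pixel columns grow to the right and rows downward; lengths in mm; the calibration is good to about 2 mm. A picture is of the moment at which its call begins. camera_info takes no time and is no camera call.
- manip.sign_off(): hands the job in; it is judged then, once.
The state is a dict: "clock": time; "joints": joint angles; "qd": joint speeds; "effort": joint torques, N m; "eef_pos": TCP position; "eef_rot": TCP orientation; "wrist_force": force on the tool from outside, world axes, zero at the start; "moment": the same for the moment, N m; "finger_gap": finger opening in mm; "finger_force": force on a finger pad.
Only numpy, scipy, OpenCV 4.12 (cv2) and the standard library are available. Lean on these libraries where they do the work, as an engineer would, in place of code of your own. Each camera call takes 0.05 s, during which the arm holds its last target. There are 200 camera calls.

### The job

The canister set has been washed and is dry: take the four wooden lids that lie on the worktop and close each of the four white canisters with the lid that fits it, the stopper down in the mouth and the plate lying flat on the rim. Leave the canisters standing about where they are, and leave the mug and the drinking glass alone.

Things in the scene. Friction and masses are not known exactly. Their poses are not given: they have to be found in the camera images.
- lid_s_knob (a point): smallest of four loose pale-wood lids, knob up on the worktop: plate 54 mm wide, 8 thick; white stopper below, 10 mm deep, tapering from 40 mm wide at the plate to 32 at its bottom; knob 26 mm wide, 30 tall. The point is on the knob's axis, 14 mm below its top, 16 above the plate's top, 24 above the plate's underside, 34 above the stopper's bottom; z up. About 50 g
- lid_m_knob (a point): second smallest of four loose pale-wood lids, knob up on the worktop: plate 68 mm wide, 8 thick; white stopper below, 10 mm deep, tapering from 54 mm wide at the plate to 46 at its bottom; knob 26 mm wide, 30 tall. The point is on the knob's axis, 14 mm below its top, 16 above the plate's top, 24 above the plate's underside, 34 above the stopper's bottom; z up. About 65 g
- lid_l_knob (a point): second largest of four loose pale-wood lids, knob up on the worktop: plate 82 mm wide, 8 thick; white stopper below, 10 mm deep, tapering from 68 mm wide at the plate to 60 at its bottom; knob 26 mm wide, 30 tall. The point is on the knob's axis, 14 mm below its top, 16 above the plate's top, 24 above the plate's underside, 34 above the stopper's bottom; z up. About 85 g
- lid_xl_knob (a point): largest of four loose pale-wood lids, knob up on the worktop: plate 96 mm wide, 8 thick; white stopper below, 10 mm deep, tapering from 82 mm wide at the plate to 74 at its bottom; knob 26 mm wide, 30 tall. The point is on the knob's axis, 14 mm below its top, 16 above the plate's top, 24 above the plate's underside, 34 above the stopper's bottom; z up. About 110 g
- canister_s: the smallest of four open white ceramic canisters with thin blue bands, empty: 44 mm across inside the mouth, 54 mm outside, 75 mm tall, wall 5 mm. Origin at the centre of its underside, z up the axis; the mouth's rim is at z = 75 mm. It is loose on the worktop and weighs about 0.32 kg. With its own lid home, the lid's plate rests on the rim and covers it.
- canister_m: the second smallest of four open white ceramic canisters with thin blue bands, empty: 58 mm across inside the mouth, 68 mm outside, 85 mm tall, wall 5 mm. Origin at the centre of its underside, z up the axis; the mouth's rim is at z = 85 mm. It is loose on the worktop and weighs about 0.42 kg. With its own lid home, the lid's plate rests on the rim and covers it.
- canister_l: the second largest of four open white ceramic canisters with thin blue bands, empty: 72 mm across inside the mouth, 82 mm outside, 95 mm tall, wall 5 mm. Origin at the centre of its underside, z up the axis; the mouth's rim is at z = 95 mm. It is loose on the worktop and weighs about 0.56 kg. With its own lid home, the lid's plate rests on the rim and covers it.
- canister_xl: the largest of four open white ceramic canisters with thin blue bands, empty: 86 mm across inside the mouth, 96 mm outside, 105 mm tall, wall 5 mm. Origin at the centre of its underside, z up the axis; the mouth's rim is at z = 105 mm. It is loose on the worktop and weighs about 0.72 kg. With its own lid home, the lid's plate rests on the rim and covers it.
- mug_b: bystander: white mug with a pattern of diamonds, 83 x 116 x 94 mm, handle at its -y side; origin at the centre of its underside
- tumbler: bystander: clear drinking glass, 81 mm across, 93 mm tall; origin at the centre of its underside
Mind the look-alikes: they are no part of the job. What is shaped like the part that bears lid_l_knob but red is not meant.

How it is judged (in metres and radians):
At the end, for the whole second after the job is handed in: Each lid sits on its own canister: plate on the rim to within 4 mm in height, centred within 8 mm, level within 0.08 rad; every canister stands upright on the worktop (within 0.05 rad) (z of lid_s_knob in the frame of canister_s between 0.095 and 0.103 m and horizontal distance between lid_s_knob and canister_s below 0.008 m and angle between each of lid_s_knob, lid_m_knob, lid_l_knob, lid_xl_knob's own z axis and vertical below 0.08 rad and angle between each of canister_s, canister_m, canister_l, canister_xl's own z axis and vertical below 0.05 rad and height (world z) of each of canister_s, canister_m, canister_l, canister_xl below 0.01 m and z of lid_m_knob in the frame of canister_m between 0.105 and 0.113 m and horizontal distance between lid_m_knob and canister_m below 0.008 m and z of lid_l_knob in the frame of canister_l between 0.115 and 0.123 m and horizontal distance between lid_l_knob and canister_l below 0.008 m and z of lid_xl_knob in the frame of canister_xl between 0.125 and 0.133 m and horizontal distance between lid_xl_knob and canister_xl below 0.008 m); the robot touches nothing.
It fails at once if a canister is tipped over or shoved more than 50 mm (angle between any of canister_s, canister_m, canister_l, canister_xl's own z axis and vertical above 0.35 rad or distance of any of canister_s, canister_m, canister_l, canister_xl from where it was at the start of the episode above 0.05 m).
It fails at once if the mug is pushed more than 25 mm or tipped (distance of mug_b from where it was at the start of the episode above 0.025 m or angle between mug_b's own z axis and vertical above 0.3 rad).
It fails at once if the drinking glass is pushed more than 25 mm or tipped (distance of tumbler from where it was at the start of the episode above 0.025 m or angle between tumbler's own z axis and vertical above 0.3 rad).
It also fails if it takes over 93 s, if anything falls off the work surface, if the arm or the gripper's body presses on something with over 40 N, if the wrist force passes 120 N, or if a joint passes its speed limit or range.

## Working session

There is one attempt and no reset: what is moved stays moved. The work goes in short steps, Python scripts to look and compute and a tool call to move; the robot and the scene stay as the last step left them, time stands still between calls to the robot, and variables do not carry over. Pictures are saved under pics/ and viewed, at most 14 in all, crops included, and the job is handed in when it is done.

Besides the shell and the picture viewer there is one more tool, called after "Emit:" as a command line: name --argument value ..., lists and objects as JSON in quotes. apply_moves: Moves the arm, as the interface text tells. Shift numbers are shares of 0.25 m and turn numbers shares of pi rad, none past 1 either way. Its arguments: {"type":"object","properties":{"moves":{"type":"array"},"squeeze":{"type":"number"}},"required":["moves"]}

```bash
mkdir -p pics; ls; python3 - <<'E'
from cell import manip, viewer
import cv2
s=manip.read_state(); print(s)
for n in("scene","top"):
    im=viewer.camera(n); cv2.imwrite(f"pics/{n}0.png",im); i=viewer.camera_info(n); print(n,i)
E
```

```text
pics
{'clock': 0.0, 'joints': array([-1.33759040e+00,  3.00484660e-01,  1.52155183e+00,  4.39285674e-05,
        1.32070080e+00, -6.65959978e-02]), 'qd': array([ 1.70954003e-04, -4.13773210e-04, -4.26651206e-04, -9.19979508e-04,
        1.01240483e-03, -6.97838784e-05]), 'effort': array([ 2.47311807e-03, -5.31799042e+01, -3.52732766e+01,  7.09143095e-02,
        2.44248554e-02, -2.98726172e-05]), 'eef_pos': array([ 162.38812978, -525.23886049,  221.89125577]), 'eef_rot': array([-3.14045339e+00, -1.18626637e-04,  2.99790961e-01]), 'wrist_force': array([ 0.98809984,  1.43050104, -0.17363842]), 'moment': array([-0.03653355,  0.00082627, -0.04217159]), 'finger_force': 0.0, 'finger_gap': 93.79475965151845}
scene {'camera_matrix': array([[383.67896884,   0.        , 256.39682987],
       [  0.        , 383.67896884, 189.25094215],
       [  0.        ,   0.        ,   1.        ]]), 'k1': -0.12308651854373147, 'R': array([[-0.53328962, -0.84590766,  0.006512  ],
       [-0.35659873,  0.21781831, -0.90851116],
       [ 0.76709812, -0.48682174, -0.41780985]]), 't': array([355.92647363, 218.20975703, 731.98079031])}
top {'camera_matrix': array([[418.04066938,   0.        , 258.48037258],
       [  0.        , 418.04066938, 195.0553744 ],
       [  0.        ,   0.        ,   1.        ]]), 'k1': -0.11035966839211192, 'R': array([[-0.02243523, -0.99972252,  0.00717992],
       [-0.98115482,  0.02063877, -0.19211782],
       [ 0.19191632, -0.01135482, -0.9813456 ]]), 't': array([100.90413964, 563.64939802, 963.79529178])}
```

View pics/top0.png

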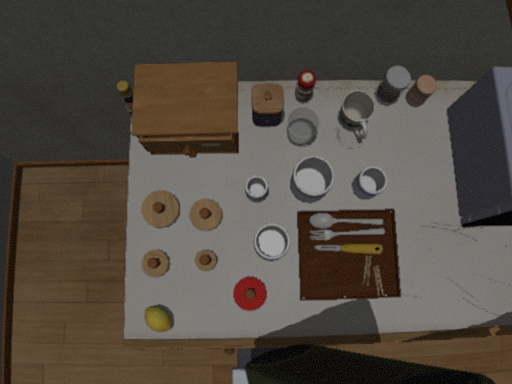

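View pics/scene0.png

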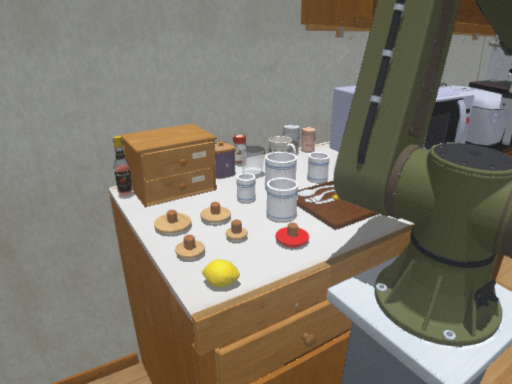

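The top view shows four tan lids at about (160,209), (206,214), (155,264) and (206,260). The canisters are at (257,188), (313,177), (372,181) and (271,242). The red decoy is at (250,293). The scene view agrees. I'll enlarge the top view for a closer look.

```bash
python3 - <<'E'
import cv2
im=cv2.imread("pics/top0.png")
c=cv2.resize(im[150:275,230:400],None,fx=4.6,fy=4.6,interpolation=cv2.INTER_CUBIC); c=cv2.convertScaleAbs(c,alpha=1.3)
cv2.imwrite("pics/crop0.png",c)
h=cv2.cvtColor(im,cv2.COLOR_BGR2HSV)
for p in[(149,214),(160,209),(196,214),(206,214),(140,240),(155,264),(257,188),(313,182),(313,170)]: print(p,h[p[1],p[0]])
E
```

```text
(149, 214) [ 17 115 111]
(160, 209) [ 13 165  74]
(196, 214) [ 16 106 111]
(206, 214) [ 13 177  82]
(140, 240) [ 23  17 123]
(155, 264) [ 12 151  83]
(257, 188) [150   2 159]
(313, 182) [170   5 157]
(313, 170) [ 15   3 151]
```

View pics/crop0.png

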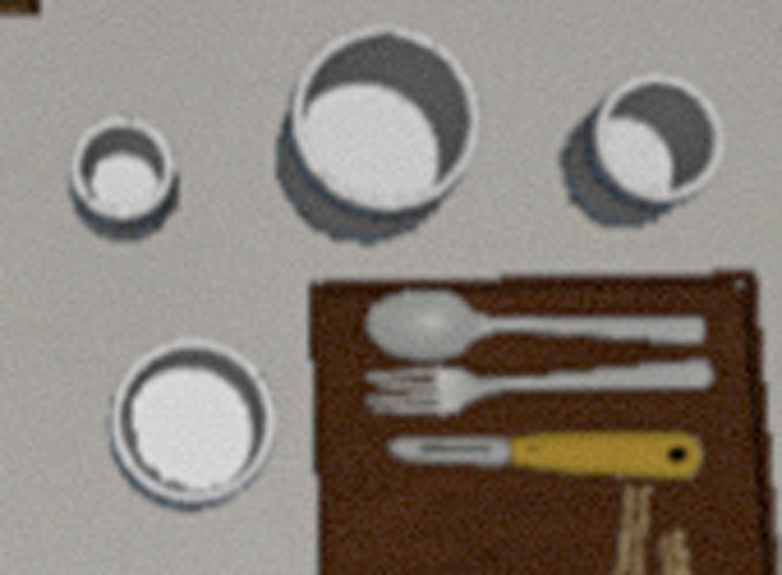

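The crop shows all four rims as bright rings, clear against the greyer worktop: S at crop (123,168), XL (385,120), M (658,140), L (190,425). I'll threshold brightness for the rims and saturation for the plates, then fit circles to the contours cast onto their planes.

```bash
cat >h.py <<'E'
import cv2, numpy as np
from scipy.optimize import least_squares
from cell import manip, viewer
def cast(uv,z,name="top"):
    i=viewer.camera_info(name); K=i["camera_matrix"]; R=i["R"]; t=i["t"]
    n=cv2.undistortPoints(np.float64(uv).reshape(-1,1,2),K,np.array([i["k1"],0,0,0]))[:,0]
    d=np.c_[n,np.ones(len(n))]@R; c=-R.T@t
    return (c+d*((z-c[2])/d[:,2])[:,None])[:,:2]
def circ(p):
    f=lambda q:np.hypot(p[:,0]-q[0],p[:,1]-q[1])-q[2]
    r=least_squares(f,[*p.mean(0),40],loss="soft_l1",f_scale=1.0)
    return r.x,np.abs(f(r.x)).mean()
def blob(mask,uv):
    m=mask.astype(np.uint8)
    cs,_=cv2.findContours(m,cv2.RETR_EXTERNAL,cv2.CHAIN_APPROX_NONE)
    c=min((c for c in cs if len(c)>25),key=lambda c:np.hypot(*(np.array(cv2.minEnclosingCircle(c)[0])-uv)))
    return cv2.convexHull(c)[:,0]
CAN={"s":((257,187),75,54),"m":((372,181),85,68),"l":((271,242),95,82),"xl":((313,177),105,96)}
LID={"s":((206,260),54),"m":((155,264),68),"l":((206,214),82),"xl":((160,209),96)}
E
python3 - <<'E'
from h import *
im=cv2.imread("pics/top0.png"); h=cv2.cvtColor(cv2.GaussianBlur(im,(3,3),0),cv2.COLOR_BGR2HSV)
for k,(uv,z,d) in CAN.items():
    q,e=circ(cast(blob((h[...,2]>143)&(h[...,1]<40),uv),z)); print("can",k,q[:2].round(1),"diam",(2*q[2]).round(1),d,"res",e.round(2))
for k,(uv,d) in LID.items():
    m=(h[...,0]<30)&(h[...,1]>62)
    q,e=circ(cast(blob(m,uv),18)); 
    kb=m&(h[...,1]>138)&(h[...,2]<100)
    y,x=np.nonzero(kb[uv[1]-14:uv[1]+14,uv[0]-14:uv[0]+14]); kc=np.array([[x.mean()+uv[0]-14,y.mean()+uv[1]-14]])
    print("lid",k,q[:2].round(1),"diam",(2*q[2]).round(1),d,"res",e.round(2),"knob@34",cast(kc,34).round(1))
E
```

```text
can s [574.3  93. ] diam 29.0 54 res 0.68
can m [ 582.6 -173. ] diam 31.8 68 res 2.19
can l [446.1  62.4] diam 56.3 82 res 1.36
can xl [585.4 -30. ] diam 62.1 96 res 2.37
lid s [413.2 222.2] diam 51.5 54 res 0.33 knob@34 [[413.2 222. ]]
lid m [407.9 347.2] diam 66.0 68 res 0.27 knob@34 [[408.1 348.2]]
lid l [526.8 222.3] diam 79.5 82 res 0.3 knob@34 [[527.7 222.5]]
lid xl [543.6 337. ] diam 94.4 96 res 0.3 knob@34 [[544.1 337.5]]
```

```bash
python3 - <<'E'
from h import *
im=cv2.imread("pics/top0.png"); F=4
v=cv2.resize(im,None,fx=F,fy=F,interpolation=cv2.INTER_CUBIC).max(2); v=cv2.GaussianBlur(v,(5,5),0)
for T in(137,145):
  cs,_=cv2.findContours((v>T).astype(np.uint8),cv2.RETR_LIST,cv2.CHAIN_APPROX_NONE)
  for k,(uv,z,d) in CAN.items():
    best=None
    for c in cs:
        p=cast((cv2.convexHull(c)[:,0]+.5)/F-.5,z)
        if len(p)<8 or np.hypot(*(p.mean(0)-cast([uv],z)[0]))>25: continue
        q,e=circ(p)
        if best is None or abs(2*q[2]-d)<abs(2*best[0][2]-d): best=(q,e)
    q,e=best; print(T,k,q[:2].round(1),"diam",(2*q[2]).round(1),d,"res",e.round(2))
E
```

```text
137 s [586.   95.5] diam 48.7 54 res 0.46
137 m [ 584.7 -172.8] diam 36.6 68 res 3.59
137 l [451.3  61.5] diam 79.7 82 res 0.25
137 xl [585.8 -30.6] diam 65.5 96 res 3.79
145 s [573.6  93.6] diam 31.4 54 res 0.59
145 m [ 583.4 -175.3] diam 36.3 68 res 2.78
145 l [445.8  62.8] diam 58.4 82 res 1.06
145 xl [585.1 -31.2] diam 64.0 96 res 2.27
```

```bash
cat >>h.py <<'E'
def rim(im,uv,z,d,it=3):
    """ridge of the bright rim along world rays from the centre, then a circle through it (mid-wall diameter d-5)"""
    i=viewer.camera_info("top"); c=cast([uv],z)[0]; v=cv2.GaussianBlur(im,(3,3),0).mean(2).astype(np.float32)
    for w in ([14,7,5][:it]):
        a=np.linspace(0,2*np.pi,120,endpoint=False); r=np.arange(d/2-2.5-w,d/2-2.5+w,.5)
        P=np.stack([c[0]+np.outer(np.cos(a),r),c[1]+np.outer(np.sin(a),r),np.full((120,len(r)),z)],-1)
        px=cv2.projectPoints(P.reshape(-1,1,3),i["R"],i["t"],i["camera_matrix"],np.array([i["k1"],0,0,0]))[0].reshape(120,-1,2).astype(np.float32)
        s=cv2.remap(v,px[...,0],px[...,1],cv2.INTER_CUBIC); b=s.argmax(1); ok=(b>0)&(b<len(r)-1)
        p=P[np.arange(120),b,:2][ok]; q,e=circ(p); c=q[:2]
    return q,e,ok.sum()
E
python3 - <<'E'
from h import *
im=cv2.imread("pics/top0.png")
U={"s":(123,168),"m":(658,140),"l":(190,425),"xl":(385,120)}
for k,u in U.items():
    q,e,n=rim(im,(230+u[0]/4.6,150+u[1]/4.6),*CAN[k][1:]); print(k,q[:2].round(1),"mid diam",(2*q[2]).round(1),CAN[k][2]-5,e.round(2),n)
E
```

```text
s [585.3  94.2] mid diam 49.2 49 0.28 84
m [ 593.3 -188. ] mid diam 63.7 63 0.37 87
l [451.1  61.4] mid diam 77.7 77 0.23 99
xl [604.8 -42.3] mid diam 88.5 91 1.81 85
```

Emit:
apply_moves --moves '[[[0.97,-0.704,0],[0,0,0.0955],0.45],[[0.97,-0.704,0],[0,0,0.0955],0.45],[[0.97,-0.704,0],[0,0,0.0955],0.45],[[0.97,-0.704,0],[0,0,0.0955],0.45],[[0.97,-0.704,0],[0,0,0.0955],0.45],[[0.97,-0.704,0],[0,0,0.0955],0.45],[[0.97,-0.704,0],[0,0,0.0955],0.45],[[0.97,-0.704,0],[0,0,0.0955],0.45],[[0.97,-0.704,0],[0,0,0.0955],0.45],[[0.97,-0.704,0],[0,0,0.0955],0.45]]' --squeeze 20

```text
clock: 0.93
eef_pos: [342.1, -285.9, 222.4]
eef_rot: [3.142, 0.0, 0.001]
wrist_force: [0.4, -0.5, -0.4]
finger_gap: 51.8
finger_force: 0.0
```

Emit:
apply_moves --moves '[[[0.284,-1,0],[0,0,0],0.45],[[0.284,-1,0],[0,0,0],0.45],[[0.284,-1,0],[0,0,0],0.45],[[0.284,-1,0],[0,0,0],0.45],[[0.284,-1,0],[0,0,0],0.45],[[0.284,-1,0],[0,0,0],0.45],[[0.284,-1,0],[0,0,0],0.45],[[0.284,-1,0],[0,0,0],0.45]]'

```text
clock: 1.6
eef_pos: [413.6, -35.1, 222.3]
eef_rot: [-3.142, 0.0, 0.002]
wrist_force: [-0.3, -0.3, 0.3]
finger_gap: 51.5
finger_force: 0.0
```

Emit:
apply_moves --moves '[[[0,-1,0],[0,0,0],0.45],[[0,-1,0],[0,0,0],0.45],[[0,-1,0],[0,0,0],0.45],[[0,-1,0],[0,0,0],0.45],[[0,-1,0],[0,0,0],0.45],[[0,-1,0],[0,0,0],0.45],[[0,-1,0.4],[0,0,0],0.45],[[0,-1,0.4],[0,0,0],0.45],[[0,-1,0.4],[0,0,0],0.45],[[0,-1,0.4],[0,0,0],0.45],[[0,-1,0.4],[0,0,0],0.45]]'

```text
clock: 2.52
eef_pos: [414.1, 212.6, 122.5]
eef_rot: [3.141, 0.001, -0.002]
wrist_force: [0.9, 0.1, 1.4]
finger_gap: 51.3
finger_force: 0.0
```

Emit:
apply_moves --moves '[[[0,-0.034,0.2],[0,0,0],0.45],[[0,-0.034,0.2],[0,0,0],0.45],[[0,-0.034,0.342],[0,0,0],0.45],[[0,-0.034,0.342],[0,0,0],0.45],[[0,-0.034,0.342],[0,0,0],0.45]]'

```text
clock: 2.93
eef_pos: [413.5, 222.2, 37.7]
eef_rot: [3.141, 0.002, -0.001]
wrist_force: [0.1, 0.1, 0.5]
finger_gap: 51.6
finger_force: 0.0
```

Emit:
apply_moves --moves '[[[0,0,0],[0,0,0],1],[[0,0,0],[0,0,0],1],[[0,0,0],[0,0,0],1],[[0,0,0],[0,0,0],1],[[0,0,0],[0,0,0],1],[[0,0,0],[0,0,0],1]]'

```text
clock: 3.43
eef_pos: [413.7, 222.9, 37.8]
eef_rot: [-3.141, -0.001, -0.0]
wrist_force: [-0.4, -0.6, 8.1]
finger_gap: 25.2
finger_force: 20.0
```

Emit:
apply_moves --moves '[[[0,0,-0.16],[0,0,0],1],[[0,0,-0.32],[0,0,0],1],[[0,0,-0.48],[0,0,0],1],[[0,0,-0.56],[0,0,0],1],[[0,0,-0.56],[0,0,0],1],[[0,0,-0.56],[0,0,0],1]]'

```text
clock: 3.93
eef_pos: [413.4, 222.9, 177.6]
eef_rot: [-3.141, -0.002, -0.0]
wrist_force: [0.8, -0.7, -0.9]
finger_gap: 25.8
finger_force: 20.0
```

```bash
python3 - <<'E'
from h import *
im=viewer.camera("scene"); cv2.imwrite("pics/s1.png",cv2.resize(im[60:300,90:390],None,fx=2,fy=2)); cv2.imwrite("pics/top1.png",viewer.camera("top"))
print(manip.read_state()["eef_pos"],manip.read_state()["joints"].round(2))
E
```

```text
[412.66290255 222.56172603 175.70925662] [0.42 0.17 1.8  0.   1.18 1.99]
```

View pics/s1.png

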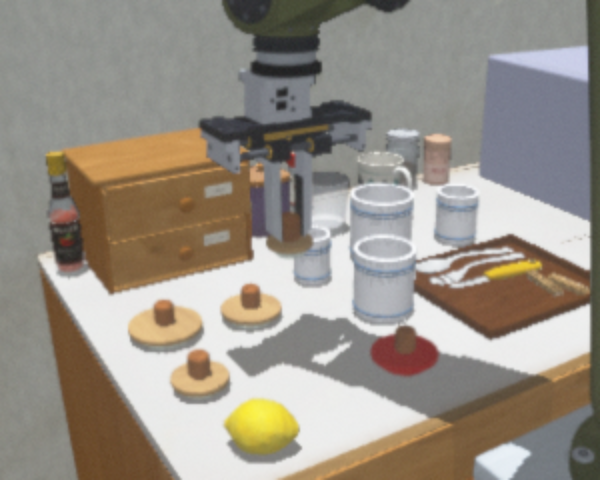

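The small lid is held level: the plate is at about (290,243) in the crop, clear above the worktop. Next I'll take it to canister S.

Emit:
apply_moves --moves '[[[0.688,0.514,0],[0,0,0],1],[[0.688,0.514,0],[0,0,0],1],[[0.688,0.514,0],[0,0,0],1],[[0.688,0.514,0],[0,0,0],1],[[0.688,0.514,0],[0,0,0],1],[[0.688,0.514,0],[0,0,0],1],[[0.688,0.514,0.1],[0,0,0],1],[[0.688,0.514,0.2],[0,0,0],1],[[0.688,0.514,0.22],[0,0,0],1],[[0.688,0.514,0.22],[0,0,0],1]]'

```text
clock: 4.87
eef_pos: [583.9, 94.2, 119.3]
eef_rot: [3.141, 0.005, -0.0]
wrist_force: [0.2, 1.1, 0.4]
finger_gap: 25.4
finger_force: 20.0
```

```bash
python3 - <<'E'
from h import *
im=viewer.camera("top"); cv2.imwrite("pics/top2.png",im)
cv2.imwrite("pics/s2.png",cv2.resize(viewer.camera("scene")[100:260,180:380],None,fx=3,fy=3))
a=cv2.imread("pics/top1.png")
for n,i in(("a",a),("b",im)):
  q,e,k=rim(i,(313.5,177),105,96); print(n,q.round(1),e.round(2),k)
print(manip.read_state()["eef_pos"])
E
```

```text
a [605.8 -43.2  43.3] 1.84 97
b [605.7 -43.3  43.3] 1.82 88
[585.30873597  94.49183921 122.46099531]
```

View pics/s2.png

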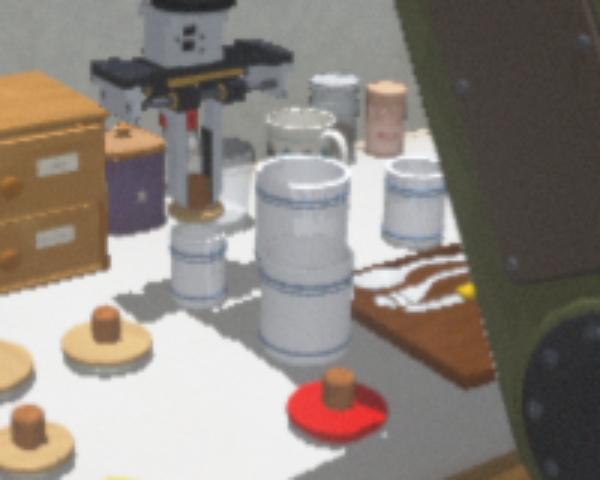

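The lid at (195,212) is centred over canister S in this view. Lowering it now.

Emit:
apply_moves --moves '[[[0,0,0.03],[0,0,0],1],[[0,0,0.05],[0,0,0],1],[[0,0,0.065],[0,0,0],1],[[0,0,0.075],[0,0,0],1],[[0,0,0.078],[0,0,0],1],[[0,0,0.078],[0,0,0],1]]'

```text
clock: 5.47
eef_pos: [585.6, 94.0, 103.0]
eef_rot: [3.141, -0.001, -0.0]
wrist_force: [-0.8, -2.6, 3.8]
finger_gap: 25.3
finger_force: 20.0
```

Emit:
apply_moves --moves '[[[0,0,0],[0,0,0],0.45],[[0,0,0],[0,0,0],0.45],[[0,0,0],[0,0,0],0.45],[[0,0,-0.15],[0,0,0],0.45],[[0,0,-0.3],[0,0,0],0.45],[[0,0,-0.4],[0,0,0],0.45],[[0,0,-0.4],[0,0,0],0.45],[[0,0,-0.4],[0,0,0],0.45]]'

```text
clock: 6.13
eef_pos: [585.5, 94.4, 203.4]
eef_rot: [-3.141, -0.002, -0.0]
wrist_force: [-0.5, 0.5, -0.1]
finger_gap: 51.6
finger_force: 0.0
```

```bash
python3 - <<'E'
from h import *
cv2.imwrite("pics/s3.png",cv2.resize(viewer.camera("scene")[140:220,210:310],None,fx=6,fy=6)); print(manip.read_state()["eef_pos"])
E
```

```text
[584.97125946  94.28456298 201.83787791]
```

View pics/s3.png

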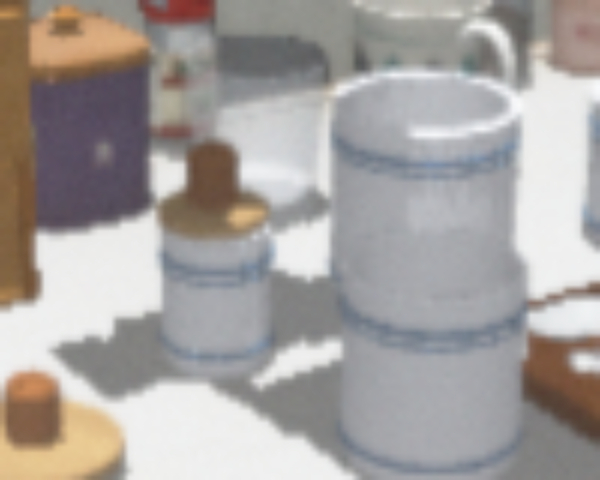

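Lid S is flat on its canister (plate at about (215,215) in the crop). Next is lid L.

Emit:
apply_moves --moves '[[[-0.232,-0.512,0],[0,0,0],0.45],[[-0.232,-0.512,0],[0,0,0],0.45],[[-0.232,-0.512,0],[0,0,0],0.45],[[-0.232,-0.512,0],[0,0,0],0.45],[[-0.232,-0.512,0.16],[0,0,0],0.45],[[-0.232,-0.512,0.32],[0,0,0],0.45],[[-0.232,-0.512,0.46],[0,0,0],0.45],[[-0.232,-0.512,0.56],[0,0,0],0.45],[[-0.232,-0.512,0.56],[0,0,0],0.45],[[-0.232,-0.512,0.56],[0,0,0],0.45]]'

```text
clock: 7.02
eef_pos: [526.3, 221.9, 61.0]
eef_rot: [3.14, 0.004, -0.0]
wrist_force: [0.4, 0.8, 0.9]
finger_gap: 51.9
finger_force: 0.0
```

Emit:
apply_moves --moves '[[[0,0,0.06],[0,0,0],0.45],[[0,0,0.1],[0,0,0],0.45],[[0,0,0.1],[0,0,0],0.45],[[0,0,0.1],[0,0,0],1],[[0,0,0.1],[0,0,0],1],[[0,0,0.1],[0,0,0],1],[[0,0,0.1],[0,0,0],1],[[0,0,0.1],[0,0,0],1],[[0,0,0.1],[0,0,0],1]]'

```text
clock: 7.77
eef_pos: [527.5, 222.3, 38.1]
eef_rot: [-3.141, -0.001, -0.0]
wrist_force: [-1.4, -1.7, 6.0]
finger_gap: 25.3
finger_force: 20.0
```

Emit:
apply_moves --moves '[[[0,0,-0.16],[0,0,0],1],[[0,0,-0.32],[0,0,0],1],[[0,0,-0.48],[0,0,0],1],[[0,0,-0.56],[0,0,0],1],[[0,0,-0.56],[0,0,0],1],[[0,0,-0.56],[0,0,0],1]]'

```text
clock: 8.27
eef_pos: [527.3, 222.4, 178.0]
eef_rot: [-3.141, -0.001, -0.0]
wrist_force: [-0.5, -0.3, -1.6]
finger_gap: 25.0
finger_force: 20.0
```

```bash
python3 - <<'E'
from h import *
print(manip.read_state()["eef_pos"],manip.read_state()["finger_gap"])
im=viewer.camera("top")
for k,u in {"l":(271.3,242.4),"xl":(313.7,176.1),"m":(373,180.4)}.items():
    q,e,n=rim(im,u,*CAN[k][1:],it=2); print(k,q.round(1),e.round(2),n)
# xl by inner dark/bright: outer edge of the rim
E
```

```text
[527.33825575 222.37960423 177.95547392] 24.98868885324753
l [451.9  60.7  38.2] 0.74 94
xl [606.8 -43.2  42.4] 2.02 110
m [ 593.7 -188.6   31.4] 1.22 97
```

Emit:
apply_moves --moves '[[[-0.305,0.644,0],[0,0,0],1],[[-0.305,0.644,0],[0,0,0],1],[[-0.305,0.644,0],[0,0,0],1],[[-0.305,0.644,0],[0,0,0],1],[[-0.305,0.644,0],[0,0,0],1],[[-0.305,0.644,0],[0,0,0],1],[[-0.305,0.644,0.07],[0,0,0],1],[[-0.305,0.644,0.12],[0,0,0],1],[[-0.305,0.644,0.15],[0,0,0],1],[[-0.305,0.644,0.15],[0,0,0],1],[[-0.305,0.644,0.15],[0,0,0],1]]'

```text
clock: 9.23
eef_pos: [451.0, 61.9, 139.5]
eef_rot: [-3.142, 0.001, 0.0]
wrist_force: [0.2, -0.0, -0.1]
finger_gap: 25.2
finger_force: 20.0
```

Emit:
apply_moves --moves '[[[0,0.002,0.02],[0,0,0],1],[[0,0.002,0.04],[0,0,0],1],[[0,0.002,0.055],[0,0,0],1],[[0,0.002,0.064],[0,0,0],1],[[0,0.002,0.066],[0,0,0],1],[[0,0.002,0.066],[0,0,0],1]]'

```text
clock: 9.73
eef_pos: [450.9, 60.7, 123.4]
eef_rot: [3.141, 0.0, -0.0]
wrist_force: [-0.4, -0.5, -0.6]
finger_gap: 25.1
finger_force: 20.0
```

Emit:
apply_moves --moves '[[[0,0,0],[0,0,0],0.45],[[0,0,0],[0,0,0],0.45],[[0,0,0],[0,0,0],0.45],[[0,0,-0.15],[0,0,0],0.45],[[0,0,-0.3],[0,0,0],0.45],[[-0.09,-0.5,-0.3],[0,0,0],0.45],[[-0.09,-0.9,-0.3],[0,0,0],0.45],[[-0.09,-0.9,-0.3],[0,0,0],0.45],[[-0.09,-0.9,-0.3],[0,0,0],0.45],[[-0.09,-0.9,-0.3],[0,0,0],0.45],[[-0.09,-0.9,-0.3],[0,0,0],0.45],[[-0.09,-0.9,-0.3],[0,0,0],0.45]]'

```text
clock: 10.73
eef_pos: [427.7, 289.0, 198.3]
eef_rot: [-3.141, 0.0, 0.003]
wrist_force: [-0.1, -0.1, 0.7]
finger_gap: 51.6
finger_force: 0.0
```

```bash
python3 - <<'E'
from h import *
s=manip.read_state(); print(s["eef_pos"],s["joints"].round(2))
im=viewer.camera("top"); cv2.imwrite("pics/top4.png",im)
a=cv2.resize(im[150:290,220:400],None,fx=4,fy=4,interpolation=cv2.INTER_CUBIC)
b=cv2.resize(viewer.camera("scene")[140:240,210:370],(720,450),interpolation=cv2.INTER_CUBIC)
cv2.imwrite("pics/c4.png",cv2.resize(np.vstack([cv2.resize(cv2.convertScaleAbs(a,alpha=1.3),(720,560)),b]),None,fx=.59,fy=.59))
E
```

```text
[427.72533986 288.9861352  198.32815584] [0.52 0.25 1.65 0.   1.25 2.09]
```

View pics/c4.png

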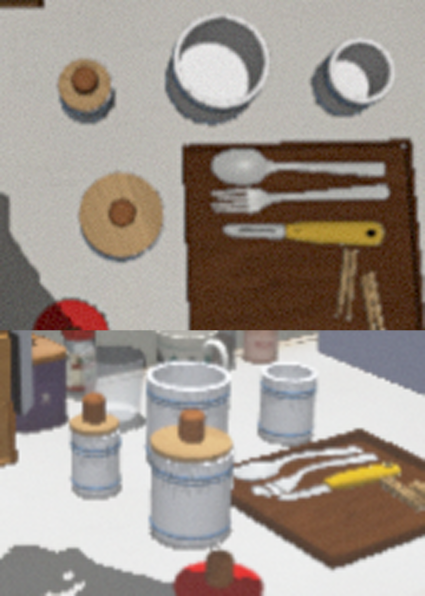

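Both placed lids sit flat and centred, S at (85,88) and L at (121,215) in the top crop. On to lid M.

Emit:
apply_moves --moves '[[[-0.08,-0.235,0],[0,0,0],0.45],[[-0.08,-0.235,0.12],[0,0,0],0.45],[[-0.08,-0.235,0.28],[0,0,0],0.45],[[-0.08,-0.235,0.44],[0,0,0],0.45],[[-0.08,-0.235,0.54],[0,0,0],0.45],[[-0.08,-0.235,0.54],[0,0,0],0.45],[[-0.08,-0.235,0.54],[0,0,0],0.45]]'

```text
clock: 11.42
eef_pos: [408.9, 343.5, 63.6]
eef_rot: [3.141, 0.001, -0.002]
wrist_force: [0.8, 0.6, 1.1]
finger_gap: 51.7
finger_force: 0.0
```

Emit:
apply_moves --moves '[[[-0.003,-0.015,0.06],[0,0,0],0.45],[[-0.003,-0.015,0.103],[0,0,0],0.45],[[-0.003,-0.015,0.103],[0,0,0],0.45],[[-0.003,-0.015,0.103],[0,0,0],1],[[-0.003,-0.015,0.103],[0,0,0],1],[[-0.003,-0.015,0.103],[0,0,0],1],[[-0.003,-0.015,0.103],[0,0,0],1],[[-0.003,-0.015,0.103],[0,0,0],1],[[-0.003,-0.015,0.103],[0,0,0],1]]'

```text
clock: 12.17
eef_pos: [408.1, 348.4, 38.3]
eef_rot: [-3.141, -0.001, -0.0]
wrist_force: [-0.9, -3.0, 6.1]
finger_gap: 25.3
finger_force: 20.0
```

Emit:
apply_moves --moves '[[[0,0,-0.16],[0,0,0],1],[[0,0,-0.32],[0,0,0],1],[[0,0,-0.48],[0,0,0],1],[[0,0,-0.64],[0,0,0],1],[[0,0,-0.7],[0,0,0],1],[[0,0,-0.7],[0,0,0],1]]'

```text
clock: 12.67
eef_pos: [408.8, 349.1, 217.0]
eef_rot: [-3.137, -0.006, -0.0]
wrist_force: [-0.1, -0.5, 0.3]
finger_gap: 25.4
finger_force: 20.0
```

Emit:
apply_moves --moves '[[[0.2,1,0],[0,0,0],1],[[0.2,1,0],[0,0,0],1],[[0.2,1,0],[0,0,0],1],[[0.2,1,0],[0,0,0],1],[[0.2,1,0],[0,0,0],1],[[0.2,1,0],[0,0,0],1],[[0.2,1,0],[0,0,0],1],[[0.2,1,0],[0,0,0],1]]'

```text
clock: 13.33
eef_pos: [457.6, 96.3, 211.5]
eef_rot: [3.141, 0.002, -0.004]
wrist_force: [-0.4, -0.1, -0.9]
finger_gap: 25.4
finger_force: 20.0
```

Emit:
apply_moves --moves '[[[0.54,1,0],[0,0,0],1],[[0.54,1,0],[0,0,0],1],[[0.54,1,0],[0,0,0],1],[[0.54,1,0],[0,0,0],1],[[0.54,1,0],[0,0,0],1],[[0.54,1,0],[0,0,0],1],[[0.54,1,0],[0,0,0],1],[[0.54,1,0],[0,0,0],1],[[0.54,1,0],[0,0,0],1]]'

```text
clock: 14.08
eef_pos: [592.9, -151.4, 210.7]
eef_rot: [-3.141, 0.002, -0.001]
wrist_force: [-0.1, 0.8, 0.0]
finger_gap: 25.7
finger_force: 20.0
```

Emit:
apply_moves --moves '[[[0,0.146,0],[0,0,0],1],[[0,0.146,0.1],[0,0,0],1],[[0,0.146,0.22],[0,0,0],1],[[0,0.146,0.3],[0,0,0],1],[[0,0.146,0.3],[0,0,0],1],[[0,0.146,0.3],[0,0,0],1],[[0,0.146,0.3],[0,0,0],1]]'

```text
clock: 14.67
eef_pos: [593.4, -187.2, 139.3]
eef_rot: [3.141, -0.002, 0.001]
wrist_force: [-0.2, 0.4, -0.6]
finger_gap: 25.3
finger_force: 20.0
```

```bash
python3 - <<'E'
from h import *
s=manip.read_state(); print(s["eef_pos"])
im=viewer.camera("top"); cv2.imwrite("pics/top5.png",im)
cv2.imwrite("pics/c5.png",np.vstack([cv2.resize(cv2.convertScaleAbs(im[145:225,280:400],alpha=1.3),(450,300)),cv2.resize(viewer.camera("scene")[120:200,260:380],(450,300))]))
E
```

```text
[ 593.36242833 -187.2304269   139.30954522]
```

View pics/c5.png

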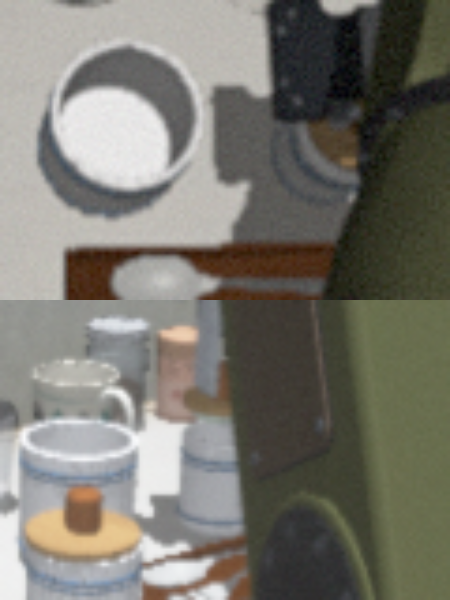

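In the top crop the M lid is just over the canister's rim, at (330,145), and mostly hidden by the arm. Lowering it while I watch the force.

Emit:
apply_moves --moves '[[[0,0.003,0.03],[0,0,0],1],[[0,0.003,0.06],[0,0,0],1],[[0,0.003,0.075],[0,0,0],1],[[0,0.003,0.09],[0,0,0],1],[[0,0.003,0.1],[0,0,0],1],[[0,0.003,0.104],[0,0,0],1],[[0,0.003,0.104],[0,0,0],1]]'

```text
clock: 15.35
eef_pos: [593.2, -189.2, 113.4]
eef_rot: [3.141, -0.002, -0.0]
wrist_force: [-3.3, 3.7, 14.4]
finger_gap: 25.3
finger_force: 20.0
```

Emit:
apply_moves --moves '[[[0,0,0],[0,0,0],0.45],[[0,0,0],[0,0,0],0.45],[[0,0,0],[0,0,0],0.45],[[0,0,-0.15],[0,0,0],0.45],[[0,0,-0.3],[0,0,0],0.45],[[-0.3,-0.5,-0.35],[0,0,0],0.45],[[-0.3,-0.9,-0.35],[0,0,0],0.45],[[-0.3,-0.9,-0.35],[0,0,0],0.45],[[-0.3,-0.9,-0.35],[0,0,0],0.45],[[-0.3,-0.9,-0.35],[0,0,0],0.45],[[-0.3,-0.9,-0.35],[0,0,0],0.45],[[-0.3,-0.9,-0.35],[0,0,0],0.45]]'

```text
clock: 16.35
eef_pos: [516.5, 40.2, 199.6]
eef_rot: [-3.141, -0.0, 0.004]
wrist_force: [0.1, -0.7, 0.6]
finger_gap: 51.3
finger_force: 0.0
```

Emit:
apply_moves --moves '[[[0,-0.8,0],[0,0,0],0.45],[[0,-0.8,0],[0,0,0],0.45],[[0,-0.8,0],[0,0,0],0.45],[[0,-0.8,0],[0,0,0],0.45],[[0,-0.8,0],[0,0,0],0.45],[[0,-0.8,0],[0,0,0],0.45]]'

```text
clock: 16.85
eef_pos: [517.2, 240.6, 198.6]
eef_rot: [-3.141, 0.0, 0.004]
wrist_force: [0.3, -1.1, -0.8]
finger_gap: 51.9
finger_force: 0.0
```

```bash
python3 - <<'E'
from h import *
s=manip.read_state(); print(s["eef_pos"],s["joints"].round(2))
im=viewer.camera("top"); cv2.imwrite("pics/top6.png",im)
cv2.imwrite("pics/c6.png",np.vstack([cv2.resize(cv2.convertScaleAbs(im[145:225,280:400],alpha=1.3),(450,300)),cv2.resize(viewer.camera("scene")[120:200,260:380],(450,300))]))
# XL: outer edge of the bright rim = steepest fall of brightness going outward
i=viewer.camera_info("top"); v=cv2.GaussianBlur(im,(3,3),0).mean(2).astype(np.float32); c=np.array([605.8,-43.2]); a=np.linspace(0,2*np.pi,120,endpoint=False)
for w in(8,5):
    r=np.arange(48-w,48+w,.5); P=np.stack([c[0]+np.outer(np.cos(a),r),c[1]+np.outer(np.sin(a),r),np.full((120,len(r)),105.)],-1)
    px=cv2.projectPoints(P.reshape(-1,1,3),i["R"],i["t"],i["camera_matrix"],np.array([i["k1"],0,0,0]))[0].reshape(120,-1,2).astype(np.float32)
    g=np.gradient(cv2.remap(v,px[...,0],px[...,1],cv2.INTER_CUBIC),axis=1); b=g.argmin(1); ok=(b>0)&(b<len(r)-1)
    q,e=circ(P[np.arange(120),b,:2][ok]); c=q[:2]; print(q.round(1),e.round(2),ok.sum())
E
```

```text
[517.19424512 240.55693798 198.61461523] [0.37 0.36 1.49 0.   1.29 1.94]
[601.6 -40.9  48.3] 0.76 116
[601.7 -40.9  48.3] 0.53 120
```

View pics/c6.png

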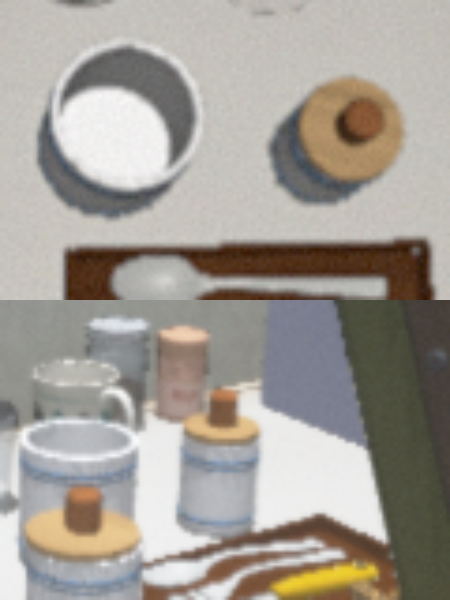

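Lid M is flat on its canister, with its plate at (350,130) in the top crop. The outer-edge fit for XL gives a radius of 48.3 mm against the stated 48, so its centre is (601.7, -40.9). Now for lid XL.

Emit:
apply_moves --moves '[[[0.107,-0.388,0],[0,0,0],0.45],[[0.107,-0.388,0],[0,0,0],0.45],[[0.107,-0.388,0],[0,0,0],0.45],[[0.107,-0.388,0.16],[0,0,0],0.45],[[0.107,-0.388,0.32],[0,0,0],0.45],[[0.107,-0.388,0.46],[0,0,0],0.45],[[0.107,-0.388,0.54],[0,0,0],0.45],[[0.107,-0.388,0.54],[0,0,0],0.45],[[0.107,-0.388,0.54],[0,0,0],0.45]]'

```text
clock: 17.7
eef_pos: [545.0, 331.6, 64.1]
eef_rot: [3.141, 0.001, -0.002]
wrist_force: [0.8, 0.6, 1.4]
finger_gap: 51.7
finger_force: 0.0
```

Emit:
apply_moves --moves '[[[-0.004,-0.022,0.06],[0,0,0],0.45],[[-0.004,-0.022,0.105],[0,0,0],0.45],[[-0.004,-0.022,0.105],[0,0,0],0.45],[[-0.004,-0.022,0.105],[0,0,0],1],[[-0.004,-0.022,0.105],[0,0,0],1],[[-0.004,-0.022,0.105],[0,0,0],1],[[-0.004,-0.022,0.105],[0,0,0],1],[[-0.004,-0.022,0.105],[0,0,0],1],[[-0.004,-0.022,0.105],[0,0,0],1]]'

```text
clock: 18.45
eef_pos: [543.8, 338.5, 38.5]
eef_rot: [-3.141, -0.001, -0.0]
wrist_force: [-0.0, -2.3, 4.6]
finger_gap: 25.5
finger_force: 20.0
```

Emit:
apply_moves --moves '[[[0,0,-0.16],[0,0,0],1],[[0,0,-0.32],[0,0,0],1],[[0,0,-0.48],[0,0,0],1],[[0,0,-0.64],[0,0,0],1],[[0,0,-0.7],[0,0,0],1],[[0,0,-0.7],[0,0,0],1]]'

```text
clock: 18.95
eef_pos: [544.6, 339.2, 217.8]
eef_rot: [-3.138, -0.006, -0.0]
wrist_force: [0.1, 0.9, -1.1]
finger_gap: 25.3
finger_force: 20.0
```

Emit:
apply_moves --moves '[[[-0.1,1,0],[0,0,0],1],[[-0.1,1,0],[0,0,0],1],[[-0.1,1,0],[0,0,0],1],[[-0.1,1,0],[0,0,0],1],[[-0.1,1,0],[0,0,0],1],[[-0.1,1,0],[0,0,0],1],[[-0.1,1,0],[0,0,0],1],[[-0.1,1,0],[0,0,0],1],[[-0.1,1,0],[0,0,0],1]]'

```text
clock: 19.7
eef_pos: [518.3, 88.8, 212.0]
eef_rot: [-3.141, 0.001, -0.001]
wrist_force: [0.6, 0.3, -1.6]
finger_gap: 25.7
finger_force: 20.0
```

Emit:
apply_moves --moves '[[[0.334,0.518,0],[0,0,0],1],[[0.334,0.518,0],[0,0,0],1],[[0.334,0.518,0],[0,0,0],1],[[0.334,0.518,0],[0,0,0],1],[[0.334,0.518,0],[0,0,0],1],[[0.334,0.518,0.1],[0,0,0],1],[[0.334,0.518,0.18],[0,0,0],1],[[0.334,0.518,0.22],[0,0,0],1],[[0.334,0.518,0.22],[0,0,0],1],[[0.334,0.518,0.22],[0,0,0],1],[[0.334,0.518,0.22],[0,0,0],1]]'

```text
clock: 20.62
eef_pos: [602.5, -40.4, 159.2]
eef_rot: [3.141, -0.002, 0.001]
wrist_force: [0.8, 0.7, -1.2]
finger_gap: 25.7
finger_force: 20.0
```

Down 25.7 mm.

Emit:
apply_moves --moves '[[[-0.003,0.002,0.03],[0,0,0],1],[[-0.003,0.002,0.055],[0,0,0],1],[[-0.003,0.002,0.07],[0,0,0],1],[[-0.003,0.002,0.085],[0,0,0],1],[[-0.003,0.002,0.095],[0,0,0],1],[[-0.003,0.002,0.102],[0,0,0],1],[[-0.003,0.002,0.102],[0,0,0],1]]'

```text
clock: 21.2
eef_pos: [601.4, -41.6, 133.6]
eef_rot: [3.141, -0.001, -0.0]
wrist_force: [-5.5, 0.2, 10.7]
finger_gap: 25.3
finger_force: 20.0
```

Emit:
apply_moves --moves '[[[0,0,0],[0,0,0],0.45],[[0,0,0],[0,0,0],0.45],[[0,0,0],[0,0,0],0.45],[[0,0,-0.15],[0,0,0],0.45],[[0,0,-0.3],[0,0,0],0.45],[[-0.5,-0.4,-0.35],[0,0,0],0.45],[[-0.5,-0.9,-0.35],[0,0,0],0.45],[[-0.5,-0.9,-0.35],[0,0,0],0.45],[[-0.5,-0.9,-0.35],[0,0,0],0.45],[[-0.5,-0.9,-0.35],[0,0,0],0.45],[[-0.5,-0.9,-0.35],[0,0,0],0.45],[[-0.5,-0.9,-0.35],[0,0,0],0.45]]'

```text
clock: 22.2
eef_pos: [474.2, 187.4, 220.4]
eef_rot: [-3.141, -0.0, 0.003]
wrist_force: [0.0, 0.3, -1.0]
finger_gap: 51.8
finger_force: 0.0
```

```bash
python3 - <<'E'
from h import *
im=viewer.camera("top"); cv2.imwrite("pics/top7.png",im)
cv2.imwrite("pics/c7.png",np.vstack([cv2.resize(cv2.convertScaleAbs(im[145:275,235:400],alpha=1.3),(440,347)),cv2.resize(viewer.camera("scene")[130:225,220:360],(440,250))]))
h=cv2.cvtColor(cv2.GaussianBlur(im,(3,3),0),cv2.COLOR_BGR2HSV); m=(h[...,0]<30)&(h[...,1]>62)
for k,(uv,z,d) in CAN.items():
    q,e=circ(cast(blob(m,uv),z+8)); print(k,q[:2].round(1),(2*q[2]).round(1),d,e.round(2))
E
```

```text
s [583.1  95.8] 51.6 54 0.28
m [ 591.2 -185. ] 66.3 68 0.39
l [450.7  63.6] 79.6 82 0.3
xl [600.3 -38.6] 94.0 96 0.26
```

View pics/c7.png

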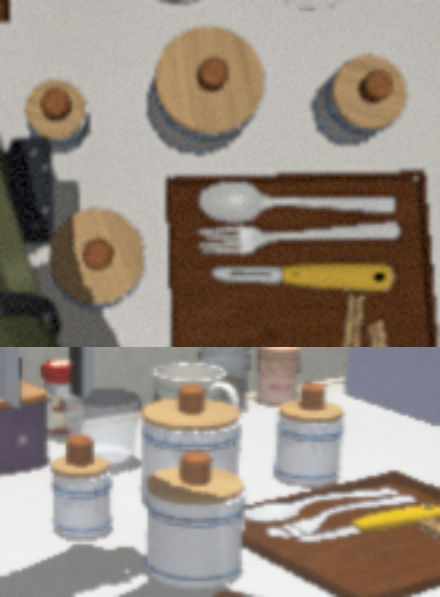

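All four lids look flat and centred on their canisters in both views: S (55,108), XL (210,80), M (370,97), L (97,255). The gripper is clear, so I'm handing in.

```bash
python3 -c "
from cell import manip
print(manip.sign_off())"
```

```text
the job is handed in; nothing more can be done
None
```

I handed the job in at about 22 s: each of the four lids is on its own canister and looks flat and centred in both camera views, and the arm kept clear of the mug and the drinking glass. The hand-in returned no verdict.

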